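# Cap a well plate in the lever press and hold the press down

### The job

A well plate with its cap mat is waiting in the bench press: first slide the clear guard window fully shut, then flip the lever's safety catch over towards the window side until it lies down, and only then pull the lever by its grip towards the front, all the way to its stop. Finish while still holding the lever pulled at its stop (it springs back if let go). Leave the spare plate, the bottle and the slide box beside the press where they stand.

Things in the scene. Friction and masses are not known exactly. Their poses are not given: they have to be found in the camera images.
- press: White bench press, base 250 (x) x 360 (y -190 to +170) x 30 mm, turned up to 0.25 rad about the vertical. Origin at bench level. Its axes (press x, y, z): -x front, to the robot; +y window side; z up. Head over the plate bay (x -55 to +115, y +5 to +135): top 150 mm up. Box 100 mm high at x +45 to +115, y -85 to +20. Lever and catch: plane y -100. Window: along y at x -105.
- window (a joint): Clear upright guard window, 180 mm long (y), 6 mm thick, in a track along press y. Value in m: 0 fully shut, against its stop in front of the plate; up to 0.13 open (towards press +y). About 1.5 N of sliding friction; stays where it is left.
- window_knob (a point): Centre of the window's knob: upright metal block on the middle of the window's top edge, 14 (press x) x 36 (y) x 36 mm high, its top 165 mm and this point 147 mm above the bench, free from above. Moves with the window; shut, it is at press x -105, y +70.
- catch (a joint): Steel safety catch in front of the lever, hinged about an axis along press x, 50 mm above the bench. Value in rad: 0 upright (its tongue blocks the lever); grows as its top swings towards press +y (window side); 1.4 lying on its stop, clear of the lever. Light friction; once well past 0.6 it falls the rest of the way by its own weight.
- catch_tab (a point): Top end of the catch's upright tab, a steel plate 24 (press x) x 10 (y) mm, 80 mm above its hinge line (130 mm above the bench when upright, at press x -70, y -100). A 12 mm square tongue leaves it 60 mm above the hinge and runs 98 mm along press +x to just in front of the lever. Hinge blocks: up to 58 mm above the bench, 20 mm wide in y.
- lever (a joint): Steel lever hinged about press y. Value in rad: 0 at rest, leaning 0.2 from upright to press +x; grows as the grip is pulled to press -x (front); 0.95 is the stop, leaning 0.75 to the front. A spring returns it: about 2.5 N at the grip to start, 7 N at the stop. It lowers the press plate onto the well plate.
- lever_grip: Grey round bar along press y, 20 mm diameter, 105 mm long, at the lever's top end, sticking out to press -y. Origin: its middle, 56 mm to press -y of the lever's plane. Moves on a circle of 140 mm radius about the pivot axis; 197 mm above the bench at rest, 162 mm at the stop. It revolves on its own axis. Free from above.
- lever_pivot (a point): Point on the lever's hinge axis (the axis runs along press y), 60 mm above the bench, at press x +30, y -100.
- spare_plate: Bystander: loose white well plate, 86 x 128 x 20 mm, lying on the bench right (-y) of the press. Origin: centre of its underside. Not to be moved.
- bottle: Bystander: loose amber bottle, 60 mm diameter, 130 mm high, standing left (+y) of the press. Origin: centre of its underside. Not to be moved.
- slide_box: Bystander: loose grey slide box, 85 x 100 x 35 mm, on the bench left (+y) of the press. Origin: centre of its underside. Not to be moved.

How it is judged:
By the outcome, as a careful person would: the job done as asked, in the order asked, and still so for the second after the job is handed in, while the arm keeps its last pose, push and grip.
It also fails if it takes over 51 s, if anything falls off the work surface, if the arm or the gripper's body presses on something with over 40 N, if the wrist force passes 120 N, or if a joint passes its speed limit or range.

### The arm

A 6-joint arm with a two-finger parallel gripper is mounted at the origin on the work surface. World frame = base frame: x ahead of the robot, y to its left, z up, the work surface at z = 0. Lengths are in mm, angles in rad, forces in N, time in s.
With the tool pointing down it reaches from about 325 to 875 mm from the base axis. Payload 4.4 kg.
Tool frame: the origin (TCP) lies on the centre line of the jaws, within the pads' length; the fingertips stand ahead of it and the grasp point (between the pads) lies 6 mm ahead of it (ctrl.tcp_to_tips is the z of the fingertips in the tool frame, in mm); z points along the fingers, y is the line along which they close (so a half turn about z gives the same grasp; the last joint's range is limited). The gripper opens to 85 mm and grips with 20 to 120 N. Pads are 22 mm wide; open, the fingers measure 114 mm over their backs; the gripper's body (76 mm by 85 mm) begins 54 mm behind the grasp point. The pads swing forward as they close: fully open they stand 13 mm farther back than shut.
Start: joints at [1.111, 0.207, 1.542, -0, 1.393, -0.15], TCP at [174.761, 547.801, 231.382] pointing down, gripper open.
Joint ranges: [-2.73, 2.73], [-0.86, 2.22], [0.23, 2.46], [-1.11, 4.25], [0.08, 2.63], [-2.82, 2.82]. Speed limits (rad/s): [2.79, 2.79, 3.14, 3.14, 3.14, 3.14].

### API

Orientations are given as a 3x3 rotation matrix whose columns are the frame's x, y, z axes.
In Python, from plant import ctrl, sensors, optics gives the robot as it stands. Calls block until the motion is done:
- ctrl.move_ptp(position, orientation): joint-space move of the TCP to a pose.
- ctrl.move_l(position, rot=None, vel=150, threshold=None): straight line of the TCP; rot=None keeps the orientation; vel is the mean speed in mm/s. With threshold (N) it stops when the force on the tool has changed by that much, and returns True; else False.
- ctrl.set_joints(angles): joint-space move.
- ctrl.gripper_to(opening, force=None): finger opening in mm; force is the grip in N (None keeps the last); returns when the fingers have stopped.
- ctrl.hold(seconds).
- ctrl.solve_ik(position, orientation): joint angles nearest the present ones, or None.
- sensors.read_state(): the state.
- optics.grab_frame(name): name is "side" or "top"; returns (picture, depth): 400x640x3 uint8, red, green, blue; 400x640 float32, mm along the optical axis (not along the pixel's ray), 0 where there is no reading.
- optics.camera_params(name): a dict with "mtx" (3x3 intrinsics, pixels), "R" (3x3) and "t" (3): a world point X has camera coordinates R X + t. Camera axes: x right, y down, z forward; pixel columns grow to the right and rows downward; lengths in mm; the calibration is good to about 2 mm. A picture is of the moment at which its call begins. camera_params takes no time and is no camera call.
A pose or a line that the arm cannot do raises ctrl.MotionError and nothing moves.
- ctrl.finish_job(): hands the job in; it is judged then, once.
The state is a dict: "t": time; "q": joint angles; "qvel": joint speeds; "tau": joint torques, N m; "eef_pos": TCP position; "eef_rot": TCP orientation; "force": force on the tool from outside, world axes, zero at the start; "wrist_torque": the same for the moment, N m; "grip_width": finger opening in mm; "grasp_force": force on a finger pad.
Only numpy, scipy, OpenCV 4.12 (cv2) and the standard library are available. Lean on these libraries where they do the work, as an engineer would, in place of code of your own. Each camera call takes 0.05 s, during which the arm holds its last target. There are 200 camera calls.

## Working session

There is one attempt and no reset: what is moved stays moved. The work goes in short steps, each a Python script; the robot and the scene stay as the last script left them, time stands still between calls to the robot, and variables do not carry over. Pictures are saved under pics/ and viewed, at most 10 in all, crops included, and the job is handed in when it is done.

```bash
mkdir -p pics; ls; python3 - <<'E'
from plant import ctrl,sensors,optics
import cv2,numpy as np
for n in("side","top"):
    im,d=optics.grab_frame(n); cv2.imwrite(f"pics/{n}0.png",im[:,:,::-1]); np.savez(f"{n}0.npz",im=im,d=d)
    p=optics.camera_params(n); print(n,p["mtx"].tolist(),(-p["R"].T@p["t"]).round(),p["R"].round(3).tolist(),(d>0).mean())
s=sensors.read_state();print(s["t"],s["eef_rot"],ctrl.tcp_to_tips)
E
```

```text
pics
side [[405.09974150491763, 0.0, 319.01279936164894], [0.0, 405.09974150491763, 199.7976959252196], [0.0, 0.0, 1.0]] [ 495. -679. 1061.] [[0.988, -0.152, -0.018], [-0.127, -0.749, -0.651], [0.086, 0.645, -0.759]] 0.99621484375
top [[473.2093072727402, 0.0, 322.4153902032607], [0.0, 473.2093072727402, 195.0475340236904], [0.0, 0.0, 1.0]] [ 323.   87. 1248.] [[-0.063, -0.998, 0.004], [-0.971, 0.06, -0.233], [0.232, -0.019, -0.973]] 0.996
0.1 [[-9.52696029e-01  3.03923299e-01 -9.51429242e-04]
 [ 3.03924607e-01  9.52694210e-01 -1.89097402e-03]
 [ 3.31710068e-04 -2.09068620e-03 -9.99997759e-01]] 25.0
```

View pics/side0.png

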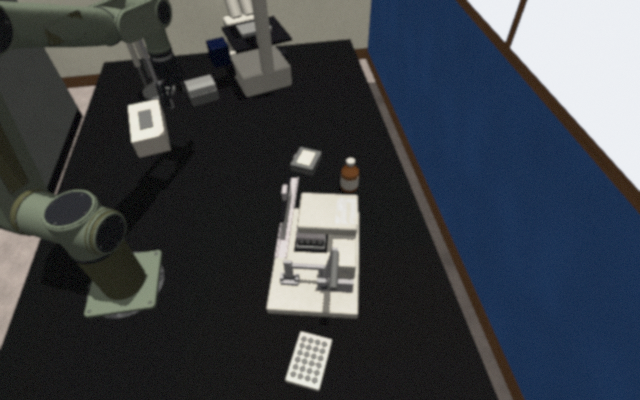

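View pics/top0.png

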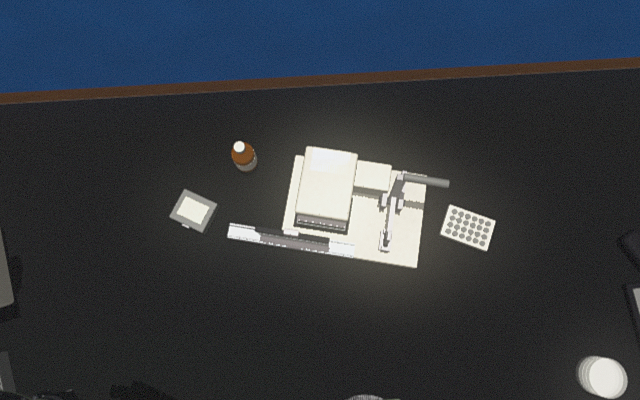

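Side view: press around (320,255), with the window and track on its front-left side. Top view: base right-hand corners at about (417,266) and (427,175), grip at (425,182), catch at (385,240), window along (230,232)–(355,248), plate at (468,228), bottle at (244,157), box at (193,210).

```bash
cat > h.py <<'E'
import numpy as np,cv2
from plant import ctrl,sensors,optics
def cloud(n,d):
    p=optics.camera_params(n);v,u=np.mgrid[:400,:640]
    r=np.stack([u,v,np.ones_like(u)],-1)@np.linalg.inv(p["mtx"]).T*d[...,None]
    return (r-p["t"])@p["R"]
def proj(n,X):
    p=optics.camera_params(n);c=p["R"]@np.asarray(X,float)+p["t"];c=p["mtx"]@c;return (c[:2]/c[2]).round(1)
E
python3 - <<'E'
from h import *
z=np.load("top0.npz");im,d=z["im"],z["d"];P=cloud("top",d)
Z=P[...,2]; print("bench z",np.median(Z[280:330,200:500]))
roi=np.zeros(Z.shape,bool);roi[140:275,275:435]=1
m=roi&(abs(Z-30)<7)&(im.min(-1)>90)
m=cv2.morphologyEx(m.astype(np.uint8),cv2.MORPH_OPEN,np.ones((3,3)))
r=cv2.minAreaRect(P[m>0][:,:2].astype(np.float32));print("base",r,cv2.boxPoints(r).tolist())
def st(name,mm):
    Q=P[mm];print(name,len(Q),Q.mean(0).round(1),Q.min(0).round(),Q.max(0).round())
    r=cv2.minAreaRect(Q[:,:2].astype(np.float32));print("   ",r)
roi[:]=0;roi[140:235,290:365]=1
st("head",roi&(abs(Z-150)<8))
roi[:]=0;roi[170:195,400:455]=1
st("grip",roi&(Z>185))
roi[:]=0;roi[225:260,370:400]=1
st("catch",roi&(Z>110))
roi[:]=0;roi[215:262,220:360]=1
st("knob",roi&(Z>140)&(Z<175)&(P[...,0]<480))
st("win",roi&(Z>100)&(P[...,0]<480))
c=im[130:280,215:460];cv2.imwrite("pics/crop0.png",cv2.resize(c,None,fx=3.2,fy=3.2,interpolation=cv2.INTER_CUBIC)[:,:,::-1])
E
```

```text
bench z 0.533201750358343
base ((569.5703125, -11.457015991210938), (370.89434814453125, 249.42535400390625), 77.08905029296875) [[406.5749206542969, -164.35044860839844], [649.6943969726562, -220.08114624023438], [732.565673828125, 141.43641662597656], [489.44622802734375, 197.1671142578125]]
head 3663 [613.2  54.9 150.5] [498. -24. 142.] [709. 134. 158.]
    ((593.6121826171875, 59.74636459350586), (130.09017944335938, 215.37277221679688), 77.27711486816406)
grip 429 [ 589.9 -165.   212.2] [ 323. -223.  188.] [ 613.   87. 1248.]
    ((489.9175720214844, -40.61567687988281), (96.97798156738281, 408.80731201171875), 39.14340591430664)
catch 89 [485.  -83.6 148.5] [323. -98. 111.] [ 509.   87. 1248.]
    ((409.3320617675781, -12.051689147949219), (25.96251678466797, 261.59710693359375), 46.564205169677734)<stdin>:9: RuntimeWarning: Mean of empty slice.
  ret = um.true_divide(
Traceback (most recent call last):
ValueError: zero-size array to reduction operation minimum which has no identity
```

```bash
cat >> h.py <<'E'
yaw=-0.222
RP=np.array([[np.cos(yaw),-np.sin(yaw),0],[np.sin(yaw),np.cos(yaw),0],[0,0,1]])
OP=np.array([570.6,-6.9,0])
def W(x,y,z): return OP+RP@np.array([x,y,z],float)
def toP(X): return (X-OP)@RP
E
python3 - <<'E'
from h import *
for n in("top","side"):
    z=np.load(n+"0.npz");im,d=z["im"],z["d"];P=toP(cloud(n,d));P[d==0]=-999
    X,Y,Z=P[...,0],P[...,1],P[...,2]
    def st(name,mm):
        Q=P[mm];print(n,name,len(Q));
        if len(Q): print(np.median(Q,0).round(1),np.percentile(Q,3,0).round(),np.percentile(Q,97,0).round())
    st("head",(abs(Z-150)<6)&(abs(X-30)<100)&(abs(Y-70)<80))
    st("grip",(Z>185)&(Z<230)&(abs(X-50)<60)&(abs(Y+156)<70))
    st("catch",(Z>112)&(Z<150)&(X<-45)&(X>-90)&(abs(Y+100)<40))
    st("knob",(Z>140)&(Z<180)&(abs(X+105)<20)&(Y>40)&(Y<260))
    st("win",(Z>60)&(Z<135)&(abs(X+105)<20)&(Y>-40)&(Y<350))
    print([ (k,proj(n,W(*k))) for k in [(-105,200,165),(-105,70,165),(-70,-100,130),(58,-156,197)]])
    a,b,c,e=(130,280,215,460) if n=="top" else (170,320,255,375)
    cv2.imwrite(f"pics/{n}c.png",cv2.resize(im[a:b,c:e],None,fx=3.2,fy=3.2,interpolation=cv2.INTER_CUBIC)[:,:,::-1])
E
```

```text
top head 3612
[ 27.2  69.5 150.6] [-50.   9. 146.] [109. 130. 154.]
top grip 456
[  55.2 -147.4  205.5] [  48. -205.  192.] [ 66. -92. 211.]
top catch 75
[-66.2 -96.4 127.8] [ -81. -102.  114.] [-47. -92. 133.]
top knob 110
[-105.8  131.6  164.8] [-111.  115.  145.] [-98. 149. 169.]
top win 494
[-106.7  126.3  128.3] [-111.   47.   64.] [-98. 217. 133.]
[((-105, 200, 165), array([261.9, 227.9])), ((-105, 70, 165), array([317.3, 236.8])), ((-70, -100, 130), array([390.2, 235.8])), ((58, -156, 197), array([425.5, 180.8]))]
side head 2044
[ 34.3  63.1 150.3] [-45.   6. 146.] [113. 127. 154.]
side grip 342
[  60.8 -158.8  205.6] [  52. -208.  196.] [ 70. -95. 210.]
side catch 76
[ -61.6 -101.2  123. ] [ -77. -104.  113.] [-46. -91. 132.]
side knob 77
[-100.2  123.3  162.8] [-107.  112.  141.] [-94. 146. 167.]
side win 298
[-98.3  99.8 126.1] [-107.   42.   62.] [-94. 216. 132.]
[((-105, 200, 165), array([285.9, 172. ])), ((-105, 70, 165), array([280.5, 204.1])), ((-70, -100, 130), array([286.3, 261.5])), ((58, -156, 197), array([333.3, 269.1]))]
```

View pics/topc.png

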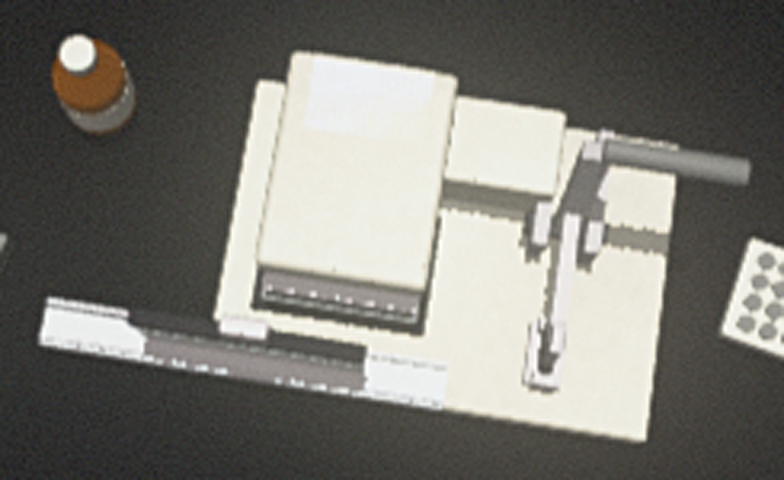

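View pics/sidec.png

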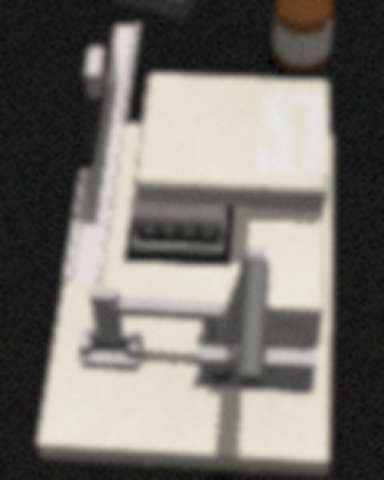

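Detected geometry fits the given sizes: head centre (≈30, 70), grip 197 mm up, tab top ≈130 mm. The knob is at press y ≈131, so the window is about 61 mm open. I'll grasp the knob and slide the window.

```bash
cat >> h.py <<'E'
ex,ey,ez=RP.T
RY=np.column_stack([-ex,ey,-ez])   # jaws close along press y
def S(tag=""):
    s=sensors.read_state();print(tag,round(s["t"],2),"tcpP",toP(s["eef_pos"]).round(1),"F",(RP.T@s["force"]).round(1),"w",round(s["grip_width"],1),"gf",np.round(s["grasp_force"],1));return s
def snap(name):
    for n in("top","side"):
        im,d=optics.grab_frame(n);np.savez(f"{n}_{name}.npz",im=im,d=d)
        P=toP(cloud(n,d));P[d==0]=-999;X,Y,Z=P[...,0],P[...,1],P[...,2]
        for k,m in dict(knob=(Z>150)&(Z<172)&(abs(X+105)<20)&(Y>30)&(Y<260),win=(Z>100)&(Z<135)&(abs(X+105)<12)&(Y>-60)&(Y<350),
            catch=(Z>40)&(Z<150)&(X<-55)&(X>-85)&(Y>-130)&(Y<10),grip=(Z>150)&(Z<230)&(abs(X)<100)&(Y<-110)&(Y>-215)).items():
            Q=P[m]
            if len(Q):print(n,k,len(Q),np.median(Q,0).round(1),np.percentile(Q,3,0).round(),np.percentile(Q,97,0).round())
        cv2.imwrite(f"pics/{n}_{name}.png",im[:,:,::-1])
E
python3 - <<'E'
from h import *
ctrl.move_ptp(W(-104,131,240),RY)
S("above")
ctrl.gripper_to(62)
ctrl.move_l(W(-104,131,164),vel=120,threshold=8)
S("down")
ctrl.gripper_to(20,30)
s=S("gripped");y=toP(s["eef_pos"])[1]
print(ctrl.move_l(W(-104,y-80,164),vel=60,threshold=14))
S("shut")
E
```

```text
above 1.98 tcpP [-104.4  131.7  240. ] F [ 0.1 -0.3 -0.7] w 85.5 gf 0.0
down 3.12 tcpP [-103.4  131.2  164.7] F [0.8 1.1 0.8] w 62.1 gf 0.0
gripped 3.6 tcpP [-103.1  131.2  165.3] F [-0.9 -1.4  5.7] w 20.2 gf 2.9
False
shut 5.08 tcpP [-103.    52.3  165.2] F [0.5 3.5 5.9] w 20.2 gf 2.8
```

```bash
python3 - <<'E'
from h import *
snap("a")
a=[cv2.imread(f"pics/{n}_a.png")[c[0]:c[0]+150,c[1]:c[1]+125] for n,c in(("top",(150,255)),("side",(150,230)))]
cv2.imwrite("pics/a.png",cv2.resize(np.hstack(a),None,fx=3.2,fy=3.2,interpolation=cv2.INTER_CUBIC))
E
```

```text
top knob 2 [-110.5   85.2  158.1] [-111.   84.  154.] [-110.   86.  163.]
top win 170 [-107.2   95.1  129. ] [-111.  -12.  120.] [-99. 157. 133.]
top catch 156 [-73.2 -94.3  67.1] [ -84. -114.   41.] [-57. -86. 133.]
top grip 366 [  55.5 -159.5  206.3] [  48. -204.  198.] [  66. -113.  211.]
side knob 9 [-93.7  62.1 170.1] [-110.   34.  158.] [-90.  64. 172.]
side win 195 [-98.8  29.6 129. ] [-107.  -20.  112.] [-94. 151. 133.]
side catch 217 [ -67.6 -103.5   81.3] [ -83. -113.   41.] [-55. -93. 131.]
side grip 311 [  60.7 -164.5  205.5] [  51. -208.  197.] [  70. -113.  210.]
```

View pics/a.png

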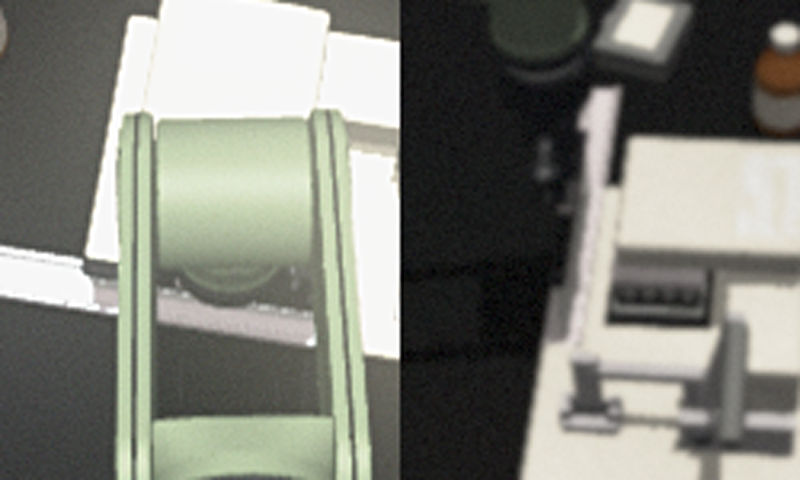

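```bash
python3 - <<'E'
from h import *
ctrl.move_l(W(-103,52,235),vel=150);S("up")
ctrl.move_ptp(W(-103,-60,260),RY);S("away")
snap("b")
a=[cv2.imread(f"pics/{n}_b.png")[c[0]:c[0]+150,c[1]:c[1]+125] for n,c in(("top",(150,255)),("side",(150,230)))]
cv2.imwrite("pics/b.png",cv2.resize(np.hstack(a),None,fx=3.2,fy=3.2,interpolation=cv2.INTER_CUBIC))
E
```

```text
up 5.81 tcpP [-103.7   51.7  233.9] F [-1.8 -0.4 -0.2] w 19.8 gf 0.0
away 6.34 tcpP [-103.8  -60.5  258.7] F [-0.  -0.3  1.1] w 19.9 gf 0.0
top knob 104 [-105.2   70.5  164.8] [-111.   54.  154.] [-98.  87. 169.]
top win 395 [-105.4   65.3  129.2] [-111.  -15.  121.] [-98. 155. 134.]
top catch 8 [-60.5   7.2  44.3] [-66.   1.  40.] [-57.   9.  52.]
top grip 357 [  55.9 -159.1  206.2] [  48. -205.  199.] [  66. -113.  211.]
side knob 64 [-99.9  64.7 164.3] [-107.   51.  152.] [-94.  86. 168.]
side win 210 [-99.6  37.1 128.5] [-108.  -20.  113.] [-94. 152. 133.]
side catch 232 [ -67.3 -103.4   78. ] [ -84. -115.   40.] [-55.   0. 131.]
side grip 315 [  60.7 -164.   205.2] [  51. -209.  195.] [  70. -111.  209.]
```

View pics/b.png

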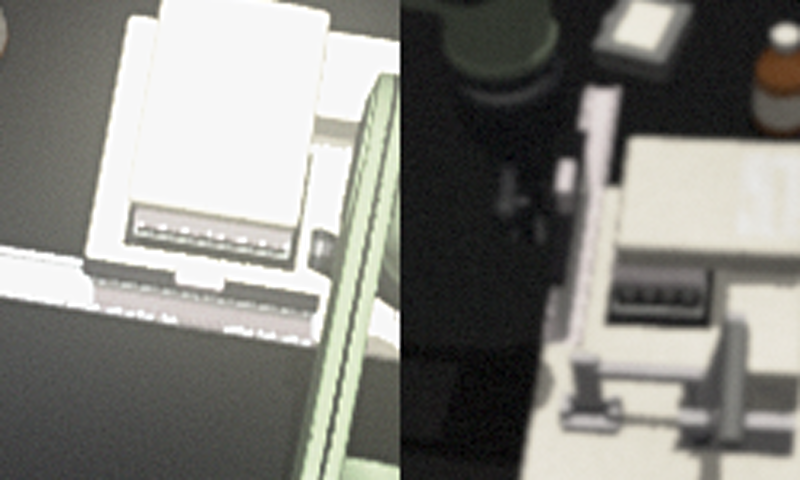

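```bash
python3 - <<'E'
from h import *
s=S();print((RP.T@s["eef_rot"]).round(3),s["q"])
for y in(-75,-60,-45): print(proj("side",W(-103,y,234)))
z=np.load("side_b.npz");P=toP(cloud("side",z["d"]));P[z["d"]==0]=-999
m=(abs(P[...,0]+103)<70)&(P[...,1]>-160)&(P[...,1]<40)&(P[...,2]>200)&(P[...,2]<330)
Q=P[m];vu=np.argwhere(m)
for lo in range(200,330,15):
    k=(Q[:,2]>=lo)&(Q[:,2]<lo+15)
    if k.any():print(lo,k.sum(),Q[k].min(0).round(),Q[k].max(0).round(),vu[k].min(0),vu[k].max(0))
a=cv2.imread("pics/side_b.png")[150:270,215:335];cv2.imwrite("pics/b2.png",cv2.resize(cv2.convertScaleAbs(a,alpha=2,beta=30),None,fx=5,fy=5,interpolation=cv2.INTER_CUBIC))
E
```

```text
6.44 tcpP [-103.8  -59.4  258.7] F [ 0.1 -0.4 -0.9] w 20.1 gf 0.0
[[-1.    -0.001 -0.003]
 [-0.001  1.     0.001]
 [ 0.003  0.001 -1.   ]] [-2.81313141e-01 -6.82286756e-02  1.77733932e+00  5.12764902e-04
  1.43516955e+00 -1.63075823e+00]
[271.3 230.4]
[272.2 225.7]
[273. 221.]
245 1 [-96. -77. 260.] [-96. -77. 260.] [225 273] [225 273]
260 34 [-112.  -85.  261.] [-91. -44. 275.] [211 266] [225 276]
275 30 [-112.  -85.  275.] [-90. -45. 289.] [209 267] [223 276]
290 5 [-92. -81. 292.] [-88. -49. 305.] [205 273] [217 275]
305 43 [-113. -109.  305.] [-88. -22. 320.] [195 261] [221 277]
320 42 [-119. -113.  321.] [-84. -50. 330.] [199 260] [220 276]
```

View pics/b2.png

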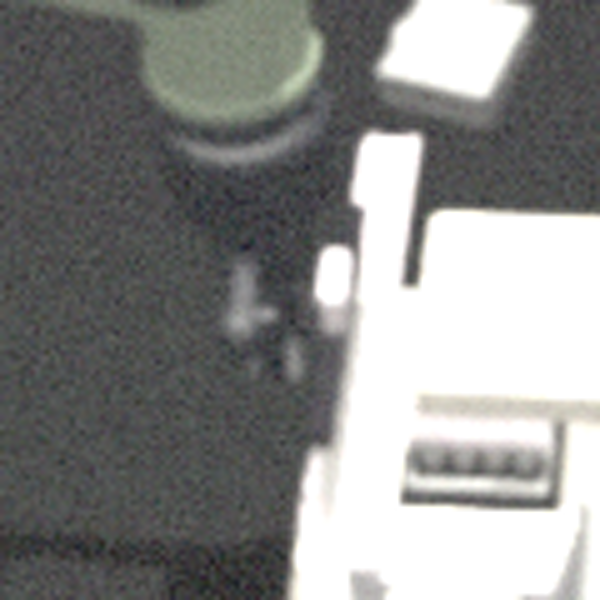

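The window is now shut: the knob is at y ≈70 and the window spans −20 to 157. But the jaws closed to 20 mm without holding the 36 mm knob, with an upward force. That suggests the fingertips are nearer TCP height than the stated 25 mm ahead. I'll check with a light touch on the flat head top, whose height is known (150 mm).

```bash
python3 - <<'E'
from h import *
ctrl.gripper_to(0)
ctrl.move_ptp(W(20,70,195),RY);S()
print(ctrl.move_l(W(20,70,140),vel=35,threshold=4));S("touch closed")
ctrl.move_l(W(20,70,185),vel=150)
S()
E
```

```text
7.56 tcpP [ 19.6  69.5 195.1] F [-0.3 -0.9 -0.5] w -0.1 gf 0.0
True
touch closed 8.72 tcpP [ 19.7  70.  150.2] F [-0.5  0.9  3.3] w -0.1 gf 1.8
 9.12 tcpP [ 20.5  70.1 185.4] F [-0.5  0.6 -1. ] w -0.2 gf 0.0
```

Touching the head puts the closed fingertips at the reported TCP height (offset about 0), so I'll plan with that. Next is the catch.

```bash
python3 - <<'E'
from h import *
ctrl.move_l(W(20,70,230),vel=200)
ctrl.move_ptp(W(-75,-145,200),RY)
ctrl.move_l(W(-75,-145,104),vel=150,threshold=8);S("beside")
print(ctrl.move_l(W(-75,-50,104),vel=60,threshold=15));S("pushed")
ctrl.hold(.3)
ctrl.move_l(W(-75,-60,220),vel=200)
ctrl.move_ptp(W(-75,60,250),RY)
snap("c")
a=[cv2.imread(f"pics/{n}_c.png")[c[0]:c[0]+150,c[1]:c[1]+125] for n,c in(("top",(150,330)),("side",(170,250)))]
cv2.imwrite("pics/c.png",cv2.resize(np.hstack(a),None,fx=3.2,fy=3.2,interpolation=cv2.INTER_CUBIC))
E
```

```text
beside 11.22 tcpP [ -74.  -144.8  104.7] F [-0.9  0.8  0.5] w -0.3 gf 0.0
False
pushed 12.96 tcpP [-75.  -50.3 104. ] F [ 0.2 -1.   0.7] w -0.0 gf 0.0
top knob 104 [-105.3   70.1  164.3] [-111.   54.  154.] [-98.  87. 168.]
top win 295 [-105.8   38.1  129. ] [-111.  -14.  121.] [-98. 157. 133.]
top catch 235 [-69.8 -85.1  57.8] [ -83. -113.   41.] [-58.   2.  65.]
top grip 367 [  55.5 -159.   206.1] [  48. -205.  198.] [  66. -113.  211.]
side knob 70 [-99.7  64.5 163.5] [-108.   52.  151.] [-94.  87. 168.]
side win 208 [-99.4  37.3 129.2] [-108.  -21.  115.] [-94. 151. 133.]
side catch 299 [-67.6 -76.3  59.4] [ -83. -113.   41.] [-56. -23.  70.]
side grip 315 [  60.7 -164.3  205.3] [  51. -209.  196.] [  70. -112.  210.]
```

View pics/c.png

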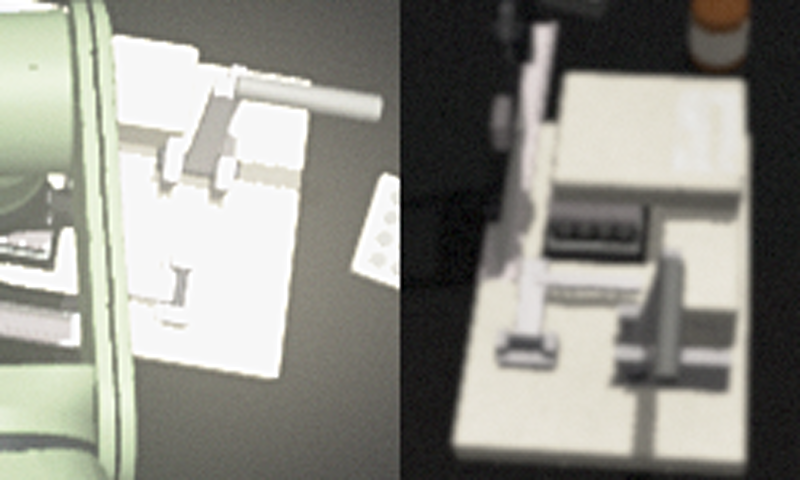

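The catch now lies flat towards the window (tab highest point ≈65 mm, reaching y ≈ −23). I'll give the knob one firm side push to make sure the window is on its stop, then grasp the grip.

```bash
cat >> h.py <<'E'
def G(a,dz=-12,y=-158): # TCP for lever value a
    return W(30+140*np.sin(.2-a),y,60+140*np.cos(.2-a)+dz)
E
python3 - <<'E'
from h import *
ctrl.move_ptp(W(-104,122,210),RY)
ctrl.move_l(W(-104,122,145),vel=150,threshold=8);S("side of knob")
print(ctrl.move_l(W(-104,85,145),vel=40,threshold=8));S("pushed")
ctrl.move_l(W(-104,115,145),vel=150)
ctrl.move_l(W(-104,115,240),vel=200)
q=np.array(sensors.read_state()["q"])
best=None
for s in(1,-1):
    R=np.column_stack([s*ey,s*ex,-ez]);k=ctrl.solve_ik(G(0,60),R)
    if k is not None:
        print(s,np.round(k,2))
        if best is None or abs(k[5]-q[5])<best[0]: best=(abs(k[5]-q[5]),R)
R=best[1];np.save("RX.npy",R)
ctrl.gripper_to(55)
ctrl.move_ptp(G(0,75),R);S("above grip")
print(ctrl.move_l(G(0),vel=100,threshold=8));S("down")
ctrl.gripper_to(15,60);S("gripped")
E
```

```text
side of knob 15.65 tcpP [-102.9  121.6  145.9] F [-0.5 -0.8  0.5] w -0.3 gf 0.0
True
pushed 16.24 tcpP [-103.9  102.7  145.3] F [-0.6  3.4  1.4] w 0.1 gf 1.6
1 [-0.43  0.28  1.4  -0.    1.46 -0.2 ]
above grip 18.9 tcpP [  57.5 -157.2  272. ] F [ 0.3  0.4 -0.4] w 55.1 gf 0.0
False
down 19.92 tcpP [  58.5 -158.1  186.2] F [ 0.1 -0.   0.2] w 55.3 gf 0.0
gripped 20.33 tcpP [  58.7 -158.1  186.2] F [ 0.7 -1.   3.3] w 17.8 gf 58.7
```

```bash
python3 - <<'E'
from h import *
ctrl.gripper_to(40)
print(ctrl.move_l(G(0,-19),vel=60,threshold=6));S("down")
ctrl.gripper_to(12,60);S("gripped")
snap("d")
a=[cv2.imread(f"pics/{n}_d.png")[c[0]:c[0]+120,c[1]:c[1]+120] for n,c in(("side",(200,270)),)]
cv2.imwrite("pics/d.png",cv2.resize(cv2.convertScaleAbs(a[0],alpha=1.5),None,fx=5,fy=5,interpolation=cv2.INTER_CUBIC))
E
```

```text
False
down 20.94 tcpP [  57.1 -157.9  177.1] F [ 0.  -1.   0.4] w 39.7 gf 0.0
gripped 21.27 tcpP [  58.4 -158.   178.3] F [ 2.3  0.3 -1.8] w 18.2 gf 58.6
top knob 102 [-105.3   70.1  164.7] [-111.   54.  158.] [-98.  87. 169.]
top win 395 [-105.5   67.6  129.2] [-111.  -15.  121.] [-98. 155. 134.]
top catch 383 [-69.9 -65.9  60.8] [ -83. -111.   42.] [-57. -21.  70.]
top grip 104 [  53.1 -123.   205.7] [  47. -207.  193.] [  65. -110.  210.]
side knob 27 [-101.5   54.1  161. ] [-108.   51.  151.] [-94.  62. 166.]
side win 144 [-100.    13.9  128.4] [-108.  -21.  110.] [-94.  66. 133.]
side catch 302 [-67.5 -76.   59.6] [ -83. -113.   41.] [-56.  -4.  69.]
side grip 337 [  60.3 -170.1  206.1] [  38. -208.  190.] [  84. -144.  229.]
```

View pics/d.png

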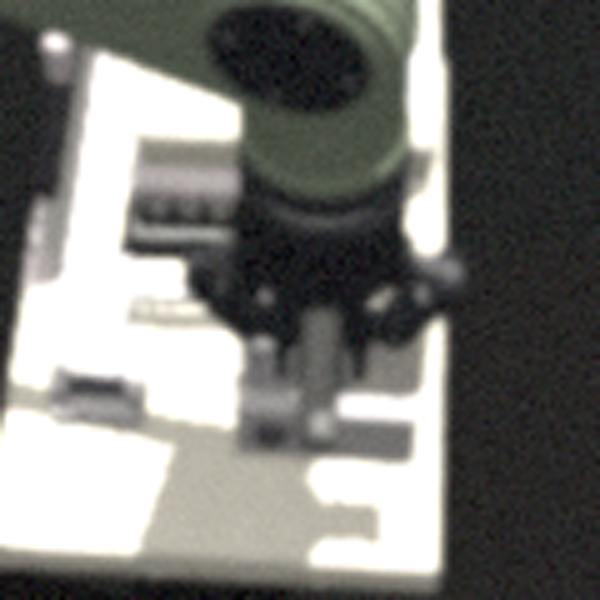

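The fingers straddle the bar on both sides, and the window and catch are unchanged. Now I'll pull along the arc.

```bash
python3 - <<'E'
from h import *
for a in np.arange(.12,.9,.12): 
    if ctrl.move_l(G(a,-19),vel=70,threshold=25): print("stopped"); S(f"{a:.2f}"); break
    S(f"{a:.2f}")
else:
    print(ctrl.move_l(G(1.0,-19),vel=25,threshold=14));S("stop")
    ctrl.hold(.3);s=S("held");p=toP(s["eef_pos"])
    print("lever est",0.2+np.arctan2(30-p[0],p[2]+19-60))
    snap("e")
E
```

```text
0.12 21.76 tcpP [  41.  -158.   180.7] F [ 3.   0.2 -1.2] w 18.1 gf 58.6
0.24 22.15 tcpP [  24.5 -157.9  180.9] F [ 4.1 -0.1 -2.3] w 18.6 gf 58.6
0.36 22.54 tcpP [   8.1 -157.9  179.2] F [ 3.6  0.8 -2.8] w 18.3 gf 58.6
0.48 22.93 tcpP [  -7.9 -157.8  175.6] F [ 4.8  2.2 -3.5] w 18.4 gf 58.6
0.60 23.32 tcpP [ -23.2 -157.8  170.3] F [ 6.5  3.  -3.2] w 17.9 gf 58.7
0.72 23.72 tcpP [ -37.6 -157.7  163.3] F [ 6.6  3.8 -2.5] w 18.7 gf 58.7
0.84 24.11 tcpP [ -51.1 -157.7  154.7] F [ 8.3  3.4 -1.3] w 18.4 gf 58.8
False
stop 25.15 tcpP [ -64.8 -157.8  143.1] F [7.2 5.8 9. ] w 18.1 gf 59.9
held 25.45 tcpP [ -64.8 -157.8  143.1] F [7.  5.2 9.1] w 18.0 gf 60.0
lever est 0.9482510283907213
top knob 104 [-105.3   70.   165. ] [-111.   53.  152.] [-98.  86. 169.]
top win 395 [-105.4   65.2  129.2] [-111.  -15.  120.] [-98. 155. 133.]
top catch 385 [-69.9 -65.3  60.7] [ -82. -111.   42.] [-57. -11.  70.]
top grip 72 [ -66.4 -120.   171.3] [ -75. -130.  164.] [ -57. -111.  176.]
side catch 17 [ -57.8 -108.8   43.8] [ -66. -116.   40.] [-56.   8.  64.]
side grip 517 [ -59.9 -169.9  182.6] [ -96. -207.  158.] [ -16. -150.  226.]
```

```bash
python3 - <<'E'
from h import *
print(ctrl.move_l(G(1.04,-19),vel=25,threshold=12));ctrl.hold(.3);S("held")
ctrl.finish_job()
E
```

```text
True
held 26.07 tcpP [ -63.5 -157.7  144.1] F [0.2 2.  8.3] w 18.4 gf 60.1
the job is handed in; nothing more can be done
```

I shut the window, laid the catch down and pulled the lever to its stop in that order, then handed in at 26 s still gripping it, with nothing beside the press touched. After the stop was reached (lever ≈0.948 rad by the tool position), a last extra push cut out early and the tool settled back about 1.6 mm (≈0.937 rad), so the lever may have been slightly short of its stop at hand-in. I don't have the judge's verdict.

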